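Tighten a gland nut in a walled recess with a short open-ended wrench

TASK

Tighten the gland nut on the grey block clockwise with the wrench until it is home at its stop, where the arrow on the nut points at the ridge on the back wall. The walls leave the handle only a short swing, so lift the wrench off and reseat it for another stroke; keep the gripper itself off the block and nut. Finish with the wrench lying flat on the bench clear of the block, with the beaker and the flask left standing in place.

Things in the scene. Friction and masses are not known exactly. Their poses are not given: they have to be found in the camera images.
- block: Grey metal gland block fixed to the bench, 140 x 120 mm. Origin: on the bench under its centre, on the nut's axis; x to the back wall, z up; open side -x. Deck 26 mm high; walls to 62 mm: back wall (inner face x = 52 mm), side walls (inner faces y = +-47 mm, from the back to x = -35 mm). On the nut, the wrench handle can point only within about 45 degrees either side of block -x.
- block_index (a point): Top of the small bare-metal ridge on the block's back wall, 66 mm above the bench, at which the arrow points when the nut is home. At the block's front edge (x = -57 mm) a low rail, 30 mm above the bench like the nut's flange, carries the handle: a seated wrench lies level, its underside 30 mm above the bench, and stays so when let go.
- nut (a joint): Turn of the steel hexagon nut about its upright axis, rad: grows as it is tightened (clockwise from above); 2.2 is home, at a hard stop. Starts at 0.25 to 0.94. It stays where it is left; turning it takes about 0.5 N m.
- nut_top (a point): On the nut's axis, 51 mm above the bench; turns with it, x axis along the dark arrow on top. Corners of the hexagon lie at the arrow direction and every 60 degrees from it. 44 mm across flats, 51 mm across corners; flats from 30 to 42 mm above the bench, above them a cone narrowing to 32 mm wide at 48 mm, then the arrow up to 52 mm. Flange 68 mm wide.
- wrench_grip (a point): Loose aluminium open-ended wrench, 185 mm long, 0.16 kg. This point: inside the handle, 12 mm above the underside (half-way up), 110 mm behind the jaw's centre. x axis from handle to jaw, z up as it lies. Handle: bar 14 mm wide, 24 mm high, from 36 to 150 mm behind the jaw's centre, with an 18 mm round end.
- wrench_jaw (a point): Centre of the jaw opening, 7 mm above the underside; axes as wrench_grip. Head 88 mm wide, 14 mm thick, open to +x, above and below; jaw faces 47.5 mm apart, reaching 24 mm ahead, throat 31 mm behind. Goes down over the nut when the handle points along a hexagon corner within about 8 degrees (1.75 mm play a side); then turns about 9 degrees free before it drives the nut.
- beaker_100: Loose glass beaker, 55 mm wide, 70 mm high, standing on the bench to the right of the block; origin under its centre.
- flask_100: Loose conical glass flask, 58 mm wide, 105 mm high, standing on the bench at the left; origin under its centre.
Things that resemble listed ones, but are neither listed nor needed, are in the scene too. There is more than one size of the block; the one meant has the size given above.

How it is judged (in metres and radians):
At the end, for the whole second after the job is handed in: The nut is home (joint above 2.08 of 2.2 rad, within 7 degrees of its stop); the wrench lies flat on the bench, right way up, touching nothing of the block, the jaw's centre over 110 mm from the nut's axis (value of joint nut above 2.08 rad and height (world z) of wrench_grip below 0.018 m and height (world z) of wrench_jaw below 0.013 m and angle between wrench_grip's own z axis and vertical below 0.1 rad and horizontal distance between wrench_jaw and nut_top above 0.11 m and contact force between wrench and block below 0.5 N).
It fails at once if the gripper or arm pushes on the block or its nut with over 5 N (contact force between any of the fingers, the arm and block above 5 N).
It fails at once if the beaker is pushed away or tipped (distance of beaker_100 from where it was at the start of the episode above 0.04 m or angle between beaker_100's own z axis and vertical above 0.4 rad).
It fails at once if the flask is pushed away or tipped (distance of flask_100 from where it was at the start of the episode above 0.04 m or angle between flask_100's own z axis and vertical above 0.4 rad).
It also fails if it takes over 62 s, if anything falls off the work surface, if the arm or the gripper's body presses on something with over 40 N, if the wrist force passes 120 N, or if a joint passes its speed limit or range.

ROBOT

A 6-joint arm with a two-finger parallel gripper is mounted at the origin on a cart in front of the work surface, level with it; the furniture and walls round the work are solid. World frame = base frame: x ahead of the robot, y to its left, z up, the work surface at z = 0. Lengths are in mm, angles in degrees, forces in N, time in s.
With the tool pointing down it reaches from about 350 to 850 mm from the base axis. Payload 8.1 kg.
Tool frame: the origin (TCP) lies between the finger pads; the fingertips stand ahead of it and the grasp point (between the pads) lies 2 mm behind it (nose_length is the z of the fingertips in the tool frame, in mm); z points along the fingers, y is the direction in which the jaws open and shut (so a half turn about z gives the same grasp; the last joint's range is limited). The gripper opens to 85 mm and grips with 20 to 120 N. Pads are 22 mm wide; open, the fingers measure 114 mm over their backs; the gripper's body (76 mm by 85 mm) begins 54 mm behind the grasp point. The pads swing forward as they close: fully open they stand 13 mm farther back than shut.
Start: joints at [62.831, 7.471, 85.268, -0, 87.261, -4.893], TCP at [227.426, 555.232, 248.292] pointing down, gripper open.
Joint ranges: [-169.43, 169.43], [-51.17, 129.36], [1.28, 143.12], [-76.62, 256.62], [0, 156.53], [-152.29, 152.29]. Speed limits (degrees/s): [136.94, 136.94, 159.86, 180, 180, 180].

INTERFACE

Orientations are given as [roll, pitch, yaw] about the fixed x, y, z axes, in that order (R = Rz(yaw) Ry(pitch) Rx(roll)).
In Python, from bench import * gives the robot as it stands.
- The arm moves only by the tool jog_arm, never from a script. Its argument "plan" is a list of rows, each a list of 3 entries, a list of its own where there are three numbers: the turn, a rotation vector about the tool's x, y, z in degrees, then the shift along the tool's x, y, z in m, then the gripper's target within -1 to 1 (fully open at 1, half-way at 0, shut at -1). A call has 1 to 12 rows; each row is the pose to reach, as a shift and turn from the pose commanded when the call began, along the tool's axes at that moment; what a row does not reach only later rows make up. A row lasts 1/8 s, in which the tool goes at most 62.5 mm and 10.7 degrees, less where a joint would pass 70% of its speed; a pose out of reach is approached as far as the arm can. A call with a gripper value outside its range is refused whole. The fingers move at their own pace and stop on an object; "force" is the grip in N (left out, the last holds). Time passes only in rows, so rows that repeat a pose let the fingers close. It gives the time, the measured TCP pose, the force and the opening at its end, in the units of the state.
- sense(): the state, without advancing time (a new reading comes with each control period).
- snapshot(name): name is "scene" or "side" or "wrist"; returns (picture, depth): 420x560x3 uint8, blue, green, red; 420x560 float32, mm along the optical axis (not along the pixel's ray), 0 where there is no reading.
- camera_info(name): a dict with "fov_y" (degrees; the focal length in pixels is half the picture's height over the tangent of half this angle, whatever the lens; pixels are square), "cx", "cy" (the principal point, pixels), "dist_coeffs" ([k1, k2, p1, p2, k3] as OpenCV has them; the pictures are not rectified), "origin" and "orientation" of the camera in the world. Camera axes: x right, y down, z forward; pixel columns grow to the right and rows downward; lengths in mm; the calibration is good to about 2 mm. A picture is of the moment at which its call begins: read the wrist's pose just before it. camera_info takes no time and is no camera call; for the wrist camera it gives the pose at the moment of the call.
- hand_in(): hands the job in, once; it reports no verdict.
The state is a dict: "time": time; "joint_pos": joint angles; "qd": joint speeds; "joint_efforts": joint torques, N m; "tool_pos": TCP position; "tcp_rot": TCP orientation; "ft_force": force on the tool from outside, world axes, zero at the start; "wrist_torque": the same for the moment, N m; "finger_gap": finger opening in mm.
Only numpy, scipy, OpenCV 4.12 (cv2) and the standard library are available. Lean on these libraries where they do the work, as an engineer would, in place of code of your own. Each camera call takes 0.05 s, during which the arm holds its last target.

## Working session

There is one attempt and no reset: what is moved stays moved. The work goes in short steps, Python scripts to look and compute and a tool call to move; the robot and the scene stay as the last step left them, time stands still between calls to the robot, and variables do not carry over. Pictures are saved under pics/ and viewed, and the job is handed in when it is done.

Besides the shell and the picture viewer there is one more tool, called after "Emit:" by a JSON object that holds its "name" and its "arguments". jog_arm: Moves the arm, as the interface text tells. Its arguments: {"type":"object","properties":{"plan":{"type":"array","items":{"type":"array"}},"force":{"type":"number"}},"required":["plan"]}

```bash
ls; mkdir -p pics; python3 - <<'E'
from bench import *
import cv2,json
s=sense();print(s)
for n in("scene","side","wrist"):
    print(n,camera_info(n))
    p,d=snapshot(n);cv2.imwrite(f"pics/{n}0.png",p)
    import numpy as np; np.save(f"pics/{n}0.npy",d)
E
```

```text
pics
{'time': 0.0, 'joint_pos': array([ 6.28302518e+01,  7.51548559e+00,  8.53298047e+01,  2.85381290e-04,
        8.72613215e+01, -4.89275144e+00]), 'qd': array([ 0.0203565 , -0.02010943,  0.0765732 ,  0.00957137, -0.05969506,
       -0.06467013]), 'joint_efforts': array([ 2.65337134e-03, -5.69370353e+01, -5.00577056e+01,  3.15279613e-05,
        1.43038880e-02, -2.56207284e-05]), 'tool_pos': array([227.18700699, 554.76281176, 247.23543048]), 'tcp_rot': array([-1.79893801e+02, -9.37700100e-03,  1.57722981e+02]), 'ft_force': array([ 0.21152702, -0.16328281,  0.05033775]), 'wrist_torque': array([ 0.05557289, -0.00522688, -0.00319998]), 'finger_gap': 85.30925116192815}
scene {'fov_y': 48.64861054745634, 'cx': 277.14171455039286, 'cy': 205.17525013966008, 'dist_coeffs': array([-0.15556167,  0.        ,  0.        ,  0.        ,  0.        ]), 'origin': array([-397.4194698 , -560.38155587, 1062.40639296]), 'orientation': array([-131.47259003,    0.42010949,  -56.78356528])}
side {'fov_y': 51.20003219163611, 'cx': 282.1300257508667, 'cy': 213.26172962754075, 'dist_coeffs': array([-0.0771322,  0.       ,  0.       ,  0.       ,  0.       ]), 'origin': array([ 476.91846341, 1195.60026397,  796.87057864]), 'orientation': array([-121.34203271,   -0.3204559 , -176.85842284])}
wrist {'fov_y': 68.85624913495903, 'cx': 276.95131244175315, 'cy': 205.7412246835989, 'dist_coeffs': array([-0.00247288,  0.        ,  0.        ,  0.        ,  0.        ]), 'origin': array([162.72415782, 581.01711057, 373.19227952]), 'orientation': array([1.63812912e+02, 1.44692557e-01, 6.77372044e+01])}
```

View pics/scene0.png

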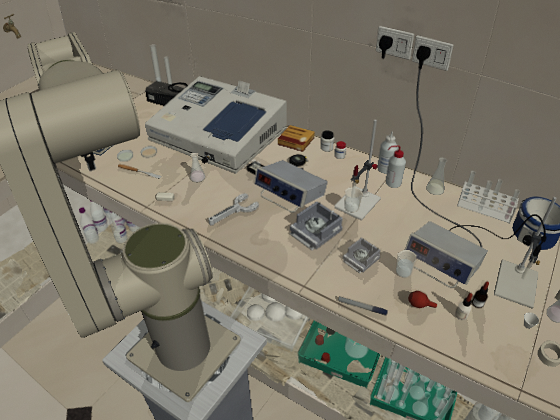

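View pics/side0.png

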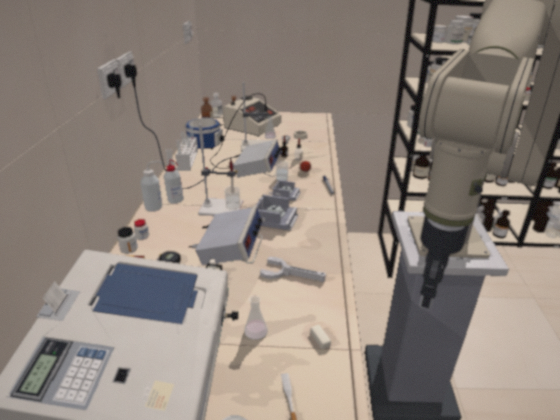

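View pics/wrist0.png

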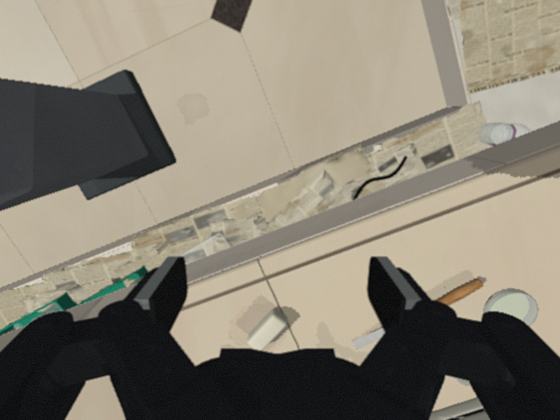

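The scene view shows two blocks, a large one near (316,226) and a small one near (361,256). The wrench is at (233,210), the flask at (197,168), and beakers at (405,262) and (353,198). I'll crop in close and measure.

```bash
cat > h.py <<'E'
from bench import *
import cv2,numpy as np
from scipy.spatial.transform import Rotation as R
def cam(n):
    c=camera_info(n);f=210/np.tan(np.radians(c['fov_y']/2))
    K=np.array([[f,0,c['cx']],[0,f,c['cy']],[0,0,1]]);Rm=R.from_euler('xyz',c['orientation'],degrees=True).as_matrix()
    return K,np.array(c['dist_coeffs'],float),Rm,np.array(c['origin'])
def ray(C,uv):
    K,D,Rm,o=C
    p=cv2.undistortPoints(np.array(uv,float).reshape(-1,1,2),K,D).reshape(-1,2)
    return np.c_[p,np.ones(len(p))]@Rm.T
def onz(C,uv,z):
    r=ray(C,uv);o=C[3];return o+r*((z-o[2])/r[:,2])[:,None]
def proj(C,P):
    K,D,Rm,o=C
    return cv2.projectPoints(((np.atleast_2d(P)-o)@Rm).reshape(-1,1,3),np.zeros(3),np.zeros(3),K,D)[0].reshape(-1,2)
def cloud(C,d):
    v,u=np.mgrid[0:420,0:560]
    r=ray(C,np.stack([u.ravel(),v.ravel()],1))
    P=C[3]+r*d.ravel()[:,None]; P[d.ravel()==0]=np.nan
    return P.reshape(420,560,3)
def ortho(C,p,x0,x1,y0,y1,z,s):  # top view at plane z; up = +x, left=+y ; s px/mm
    W=int((y1-y0)*s);H=int((x1-x0)*s)
    v,u=np.mgrid[0:H,0:W]
    P=np.stack([x1-v/s,y1-u/s,np.full(u.shape,z,float)],-1).reshape(-1,3)
    q=proj(C,P).astype(np.float32).reshape(H,W,2)
    return cv2.remap(p,q[...,0],q[...,1],cv2.INTER_CUBIC)
E
python3 - <<'E'
from h import *
C=cam("scene");p=cv2.imread("pics/scene0.png");d=np.load("pics/scene0.npy")
P=cloud(C,d)
for n,uv in dict(big=(316,226),small=(361,256),wj=(245,205),wh=(215,216),flask=(197,175),bk1=(405,262),bk2=(353,198)).items():
    print(n,P[uv[1],uv[0]].round(0))
c=p[150:310,150:430];cv2.imwrite("pics/c0.png",cv2.resize(c,None,fx=2.8,fy=2.8,interpolation=cv2.INTER_CUBIC))
C2=cam("side");p2=cv2.imread("pics/side0.png")
cv2.imwrite("pics/c1.png",cv2.resize(p2[160:360,190:360],None,fx=3,fy=3,interpolation=cv2.INTER_CUBIC))
E
```

```text
big [544. -81.  46.]
small [ 518. -252.   31.]
wj [546. 200.  -2.]
wh [429. 236.  19.]
flask [557. 424.  29.]
bk1 [ 530. -382.   71.]
bk2 [ 687. -136.   84.]
```

View pics/c0.png

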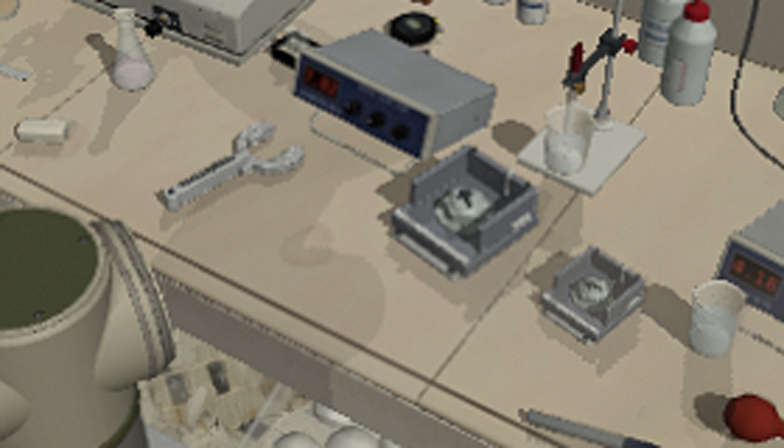

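View pics/c1.png

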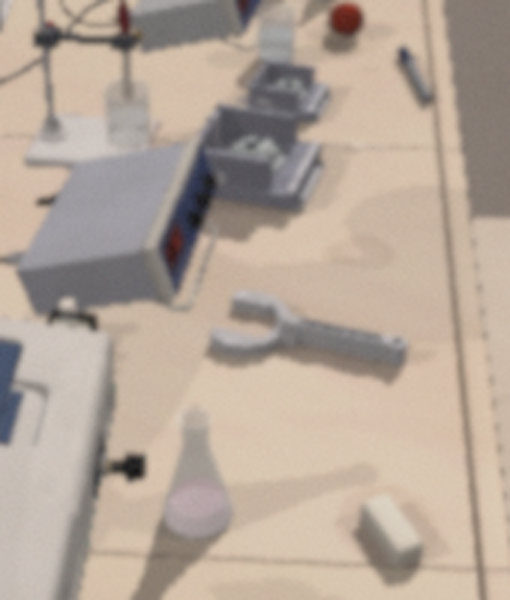

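Things that could be mistaken for what I want:
- **Block:** the large one at scene (316,226) or the small one at (361,256). I choose the large one and will check that it is 140 x 120 mm.
- **Wrench:** only one, at (233,210).
- **Beaker:** (405,262) free on the bench, or (353,198) on the clamp stand.
- **Flask:** (197,168) at the left, or (437,178) at the back.

Next is a rectified close crop to check.

```bash
python3 - <<'E'
from h import *
C=cam("scene");p=cv2.imread("pics/scene0.png");d=np.load("pics/scene0.npy");P=cloud(C,d)
a=ortho(C,p,420,660,-180,60,62,2.4)
b=ortho(C,p,380,620,100,340,24,2.4)
for im,x1,y1 in((a,660,60),(b,620,340)):
  for k in range(0,241,20):
    c=(0,255,255) if (k%100)==0 else (0,120,120)
    q=int(k*2.4);cv2.line(im,(q,0),(q,6),c,1);cv2.line(im,(0,q),(6,q),c,1)
cv2.imwrite("pics/o_a.png",a);cv2.imwrite("pics/o_b.png",b)
# depth based: points above 55 mm near block
m=(P[...,2]>55)&(P[...,2]<66)&(abs(P[...,0]-550)<110)&(abs(P[...,1]+75)<110)
q=P[m][:,:2].astype(np.float32);print(len(q),cv2.minAreaRect(q))
m=(P[...,2]>15)&(P[...,2]<66)&(abs(P[...,0]-530)<100)&(abs(P[...,1]+75)<100)
q=P[m][:,:2].astype(np.float32);print(len(q),cv2.minAreaRect(q))
m=(P[...,2]>15)&(P[...,2]<66)&(abs(P[...,0]-518)<70)&(abs(P[...,1]+252)<70)
q=P[m][:,:2].astype(np.float32);print('small',len(q),cv2.minAreaRect(q))
E
```

```text
264 ((583.63330078125, -51.337646484375), (174.42608642578125, 103.88410949707031), 69.7539291381836)
1483 ((568.0809326171875, -51.93848419189453), (163.54873657226562, 127.88353729248047), 76.57283782958984)
small 690 ((531.8997802734375, -247.9736328125), (82.8656005859375, 86.65802001953125), 77.53990173339844)
```

View pics/o_a.png

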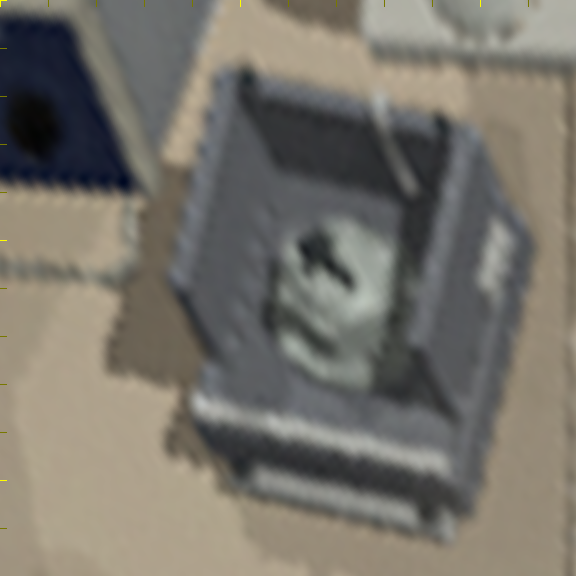

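View pics/o_b.png

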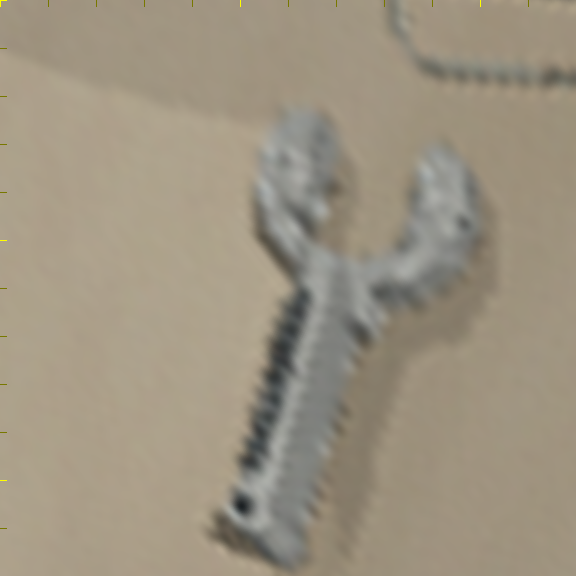

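```bash
cat >> h.py <<'E'
import json,os
def cmdget():
    return json.load(open('cmd.json')) if os.path.exists('cmd.json') else dict(p=[227.426,555.232,248.292],yaw=157.724)
def axes(yaw):
    a=np.radians(yaw);return np.array([[np.cos(a),np.sin(a),0],[np.sin(a),-np.cos(a),0],[0,0,-1]])
def plan(x,y,z,yaw):
    "offset row from commanded pose"
    c=cmdget();d=axes(c['yaw'])@(np.array([x,y,z])-c['p'])
    return round(-(yaw-c['yaw']),1),(d/1000).round(4)
def did(turn,sx,sy,sz):
    "record the row executed (deg, m)"
    c=cmdget();p=np.array(c['p'])+axes(c['yaw']).T@(np.array([sx,sy,sz])*1000)
    c=dict(p=p.tolist(),yaw=c['yaw']-turn);json.dump(c,open('cmd.json','w'));print('cmd',p.round(1),round(c['yaw'],2))
    s=sense();print('meas',s['tool_pos'].round(1),s['tcp_rot'].round(2),'t',round(s['time'],2),'F',s['ft_force'].round(1),'gap',round(s['finger_gap'],1))
E
python3 -c "
from h import *
print(plan(572,-88,250,167.7))"
```

```text
(-10.0, array([-0.5627, -0.4646, -0.0017]))
```

Emit:
{"name": "jog_arm", "arguments": {"plan": [[[0,0,-10],[-0.563,-0.464,-0.002],1],[[0,0,-10],[-0.563,-0.464,-0.002],1],[[0,0,-10],[-0.563,-0.464,-0.002],1],[[0,0,-10],[-0.563,-0.464,-0.002],1],[[0,0,-10],[-0.563,-0.464,-0.002],1],[[0,0,-10],[-0.563,-0.464,-0.002],1],[[0,0,-10],[-0.563,-0.464,-0.002],1],[[0,0,-10],[-0.563,-0.464,-0.002],1],[[0,0,-10],[-0.563,-0.464,-0.002],1],[[0,0,-10],[-0.563,-0.464,-0.002],1],[[0,0,-10],[-0.563,-0.464,-0.002],1],[[0,0,-10],[-0.563,-0.464,-0.002],1]]}}

```text
time: 1.65
tool_pos: [573.1, -90.3, 249.8]
tcp_rot: [-180.0, -0.0, 167.6]
ft_force: [-0.1, 1.4, 0.2]
finger_gap: 85.7
```

```bash
python3 - <<'E'
from h import *
did(-10,-.563,-.464,-.002)
C=cam("wrist")
p,d=snapshot("wrist");cv2.imwrite("pics/w1.png",p);np.save("pics/w1.npy",d)
import pickle;pickle.dump(C,open("pics/w1.pkl","wb"))
E
```

```text
cmd [572.5 -87.6 250.3] 167.72
meas [573.1 -90.3 249.8] [-1.7999e+02 -3.0000e-02  1.6762e+02] t 1.65 F [-0.1  1.4  0.2] gap 85.7
```

View pics/w1.png

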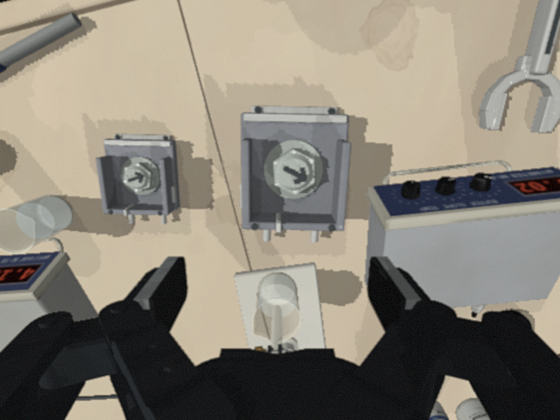

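The wrist view shows the block upright at (294,170), the nut at (293,172), and the wrench jaw at (525,95). I'll rectify this into a block close-up.

```bash
python3 - <<'E'
from h import *
import pickle
C=pickle.load(open("pics/w1.pkl","rb"));p=cv2.imread("pics/w1.png")
s=3
for z in (51,62,):
  a=ortho(C,p,450,650,-180,20,z,s)
  for k in range(0,201,10):
    q=int(k*s);l=12 if k%50==0 else 5
    cv2.line(a,(q,0),(q,l),(0,0,255),1);cv2.line(a,(0,q),(l,q),(0,0,255),1)
  cv2.imwrite(f"pics/wz{z}.png",a)
E
```

```text
(no output)
```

View pics/wz51.png

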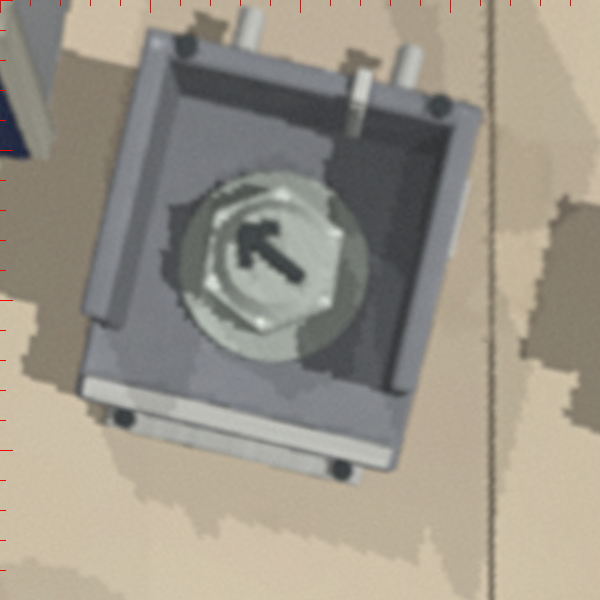

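View pics/wz62.png

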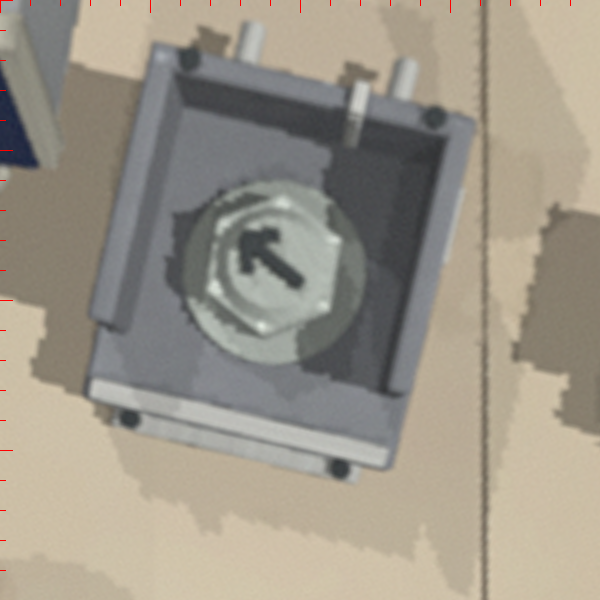

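```bash
python3 - <<'E'
from h import *
p=cv2.imread("pics/w1.png")
c=cv2.resize(p[98:248,225:365],None,fx=4,fy=4,interpolation=cv2.INTER_CUBIC)
for k in range(0,600,40):
    cv2.line(c,(k,0),(k,5),(0,0,255),1);cv2.line(c,(0,k),(5,k),(0,0,255),1)
cv2.imwrite("pics/wc.png",c)
c=cv2.resize(p[0:150,440:560],None,fx=4,fy=4,interpolation=cv2.INTER_CUBIC)
cv2.imwrite("pics/wc2.png",c)
E
```

```text
(no output)
```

View pics/wc.png

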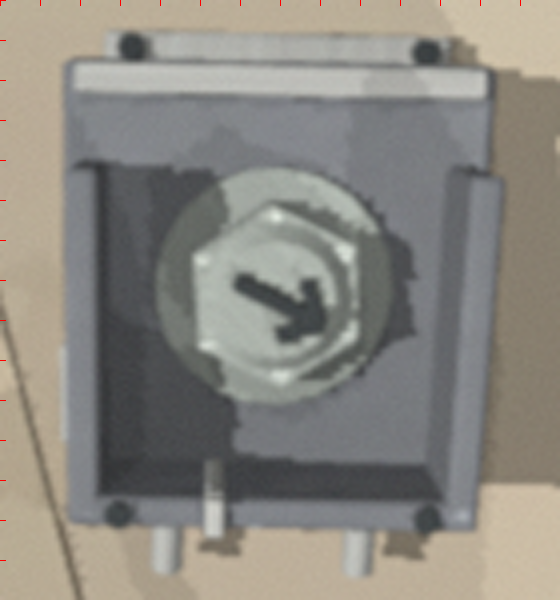

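```bash
cat > fit.py <<'E'
from h import *
import pickle
from scipy.optimize import least_squares
C=pickle.load(open("pics/w1.pkl","rb"))
f=lambda a:(np.array(a,float)+.5)/4-.5+[225,98]
M=np.array([[52,-47,62],[52,47,62],[-35,-47,62],[-35,47,62],[0,0,30],[52,-47,26],[52,47,26]],float)
U=f([[97,495],[442,500],[97,165],[470,177],[274,285],[112,463],[424,463]])
def T(q,M):
    c,s=np.cos(q[2]),np.sin(q[2]);return np.c_[q[0]+c*M[:,0]-s*M[:,1],q[1]+s*M[:,0]+c*M[:,1],M[:,2]+q[3]]
r=least_squares(lambda q:np.r_[(proj(C,T(q,M))-U).ravel(),q[3]/3],[560,-72,-.23,0],loss='soft_l1')
q=r.x;print(q[:2].round(1),np.degrees(q[2]).round(2),q[3].round(2));print((proj(C,T(q,M))-U).round(2))
hx=f([[277,216],[347,252],[281,376],[208,345],[203,260]])
P=onz(C,hx,41)
P[:,2]-=0
ang=np.degrees(np.arctan2(P[:,1]-q[1],P[:,0]-q[0]));print('hex r',np.hypot(P[:,1]-q[1],P[:,0]-q[0]).round(1),'ang-block',(ang-np.degrees(q[2])).round(1))
c=least_squares(lambda a:[np.hypot(*(w[:2]-a[:2]))-a[2] for w in P],[q[0],q[1],25]).x;print('circ',c.round(1)); 
ang=np.degrees(np.arctan2(P[:,1]-c[1],P[:,0]-c[0]));print(ang.round(1),'mod60',(ang%60).round(1))
A=onz(C,f([[240,283],[325,325]]),52);dv=A[1]-A[0];print('arrow',A.round(1),np.degrees(np.arctan2(dv[1],dv[0])).round(1))
Rg=onz(C,f([[213,500],[213,535]]),66);print('ridge',Rg.round(1),np.degrees(np.arctan2(Rg[:,1]-q[1],Rg[:,0]-q[0])).round(1))
D=np.load("pics/w1.npy");Pc=cloud(C,D)
print('deck/nut z',Pc[172,293],Pc[130,290],Pc[205,325])
E
python3 fit.py
```

```text
[565. -71.] -13.58 -0.35
[[ 0.32 -0.03]
 [ 0.74  0.48]
 [-0.03  0.51]
 [ 0.19 -0.46]
 [-0.3   0.83]
 [-0.78 -1.88]
 [-0.28 -0.27]]
hex r [21.6 22.8 23.  23.1 22. ] ang-block [ 180.5  122.5    6.4  -51.5 -114.9]
circ [565.7 -70.8  22.6]
[ 167.7  110.8   -7.8  -66.9 -129.7] mod60 [47.7 50.8 52.2 53.1 50.3]
arrow [[557.8 -79.5  52. ]
 [573.8 -59.6  52. ]] 51.3
ridge [[ 611.1  -98.5   66. ]
 [ 620.8 -100.6   66. ]] [-30.9 -28. ]
deck/nut z [563.7687547  -71.59082787  50.71899837] [521.47157703 -65.11831093  26.20866843] [615.43090681 -41.9492495   24.99728243]
```

View pics/wc2.png

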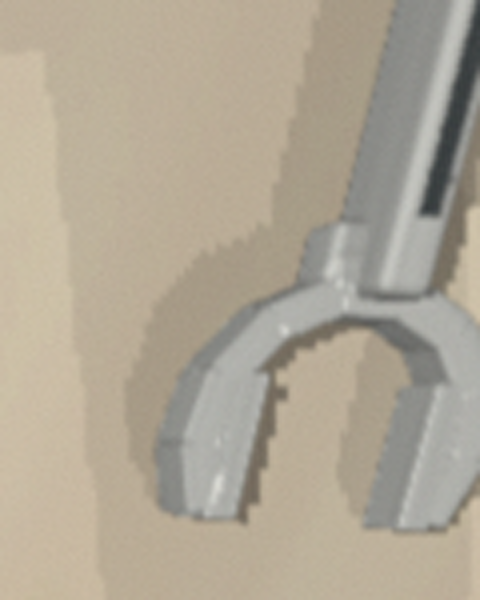

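```bash
python3 -c "
import bench;print([x for x in dir(bench) if not x.startswith('__')], getattr(bench,'nose_length',None))
from h import *
print(plan(512,192,250,167.7))"
```

```text
['PlanningError', 'camera_info', 'hand_in', 'nose_length', 'sense', 'snapshot'] 17.0
(0.0, array([0.1186, 0.2603, 0.0003]))
```

Emit:
{"name": "jog_arm", "arguments": {"plan": [[[0,0,0],[0.119,0.26,0],1],[[0,0,0],[0.119,0.26,0],1],[[0,0,0],[0.119,0.26,0],1],[[0,0,0],[0.119,0.26,0],1],[[0,0,0],[0.119,0.26,0],1],[[0,0,0],[0.119,0.26,0],1]]}}

```text
time: 2.45
tool_pos: [510.5, 194.3, 250.0]
tcp_rot: [180.0, -0.0, 168.0]
ft_force: [-0.3, 0.3, -0.0]
finger_gap: 85.4
```

```bash
python3 - <<'E'
from h import *
import pickle
did(0,.119,.26,0)
C=cam("wrist");pickle.dump(C,open("pics/w2.pkl","wb"))
p,d=snapshot("wrist");cv2.imwrite("pics/w2.png",p);np.save("pics/w2.npy",d)
cv2.imwrite("pics/w2c.png",cv2.resize(p[0:240,180:400],None,fx=2.5,fy=2.5,interpolation=cv2.INTER_CUBIC))
E
```

```text
cmd [511.5 191.8 250.3] 167.72
meas [510.5 194.3 250. ] [ 1.7999e+02 -4.0000e-02  1.6795e+02] t 2.45 F [-0.3  0.3 -0. ] gap 85.4
```

View pics/w2c.png

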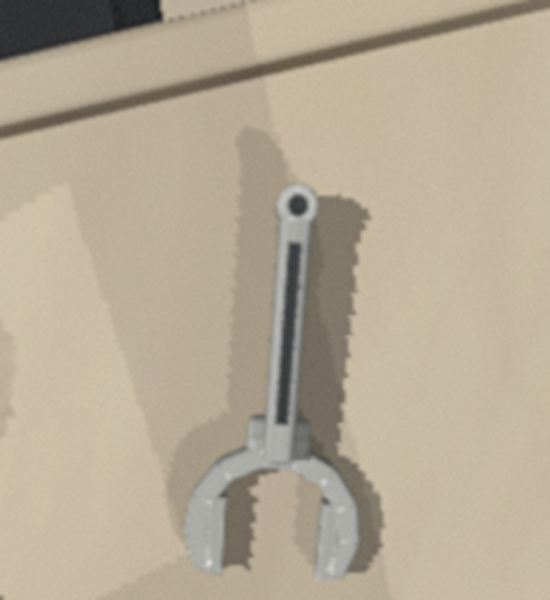

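View pics/w2.png

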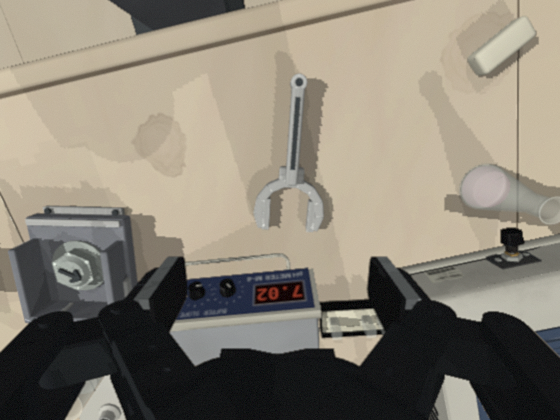

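```bash
python3 - <<'E'
from h import *
import pickle
C=pickle.load(open("pics/w2.pkl","rb"))
f=lambda a:(np.array(a,float)+.5)/2.5-.5+[180,0]
H=onz(C,f([[298,205],[295,243],[282,424],[282,455]]),24)[:,:2]
J=onz(C,f([[209,572],[331,577],[224,560],[319,566],[224,500],[320,500],[282,470]]),14)[:,:2]
print(H.round(1),J.round(1))
d=H[2]-H[0];d/=np.linalg.norm(d);print('heading',np.degrees(np.arctan2(d[1],d[0])))
n=np.array([-d[1],d[0]])
for P in list(H)+list(J): print(((P-H[0])@d).round(1),((P-H[0])@n).round(1))
# re-estimate nut from this view
E
```

```text
[[411.5 238.5]
 [426.3 234.3]
 [502.7 213.4]
 [517.  210.6]] [[570.2 163.1]
 [585.6 222.6]
 [565.5 171.9]
 [578.6 217.8]
 [535.2 178.5]
 [545.  224.5]
 [526.4 209.2]]
heading -15.382709779923488
0.0 0.0
15.4 -0.1
94.6 -0.0
109.1 1.1
173.0 -30.6
172.1 30.9
166.2 -23.4
166.6 24.3
135.2 -25.0
132.4 21.9
118.5 2.2
```

```bash
python3 -c "
from h import *
print(plan(449.4,228.1,70,164.6),plan(449.4,228.1,21,164.6))"
```

```text
(3.1, array([0.0684, 0.0223, 0.1803])) (3.1, array([0.0684, 0.0223, 0.2293]))
```

Emit:
{"name": "jog_arm", "arguments": {"plan": [[[0,0,3.1],[0.0684,0.0223,0.06],1],[[0,0,3.1],[0.0684,0.0223,0.12],1],[[0,0,3.1],[0.0684,0.0223,0.18],1],[[0,0,3.1],[0.0684,0.0223,0.2],1],[[0,0,3.1],[0.0684,0.0223,0.217],1],[[0,0,3.1],[0.0684,0.0223,0.229],1],[[0,0,3.1],[0.0684,0.0223,0.229],1]]}}

```text
time: 3.38
tool_pos: [450.2, 227.9, 21.7]
tcp_rot: [180.0, 0.0, 164.6]
ft_force: [-0.2, 1.0, 0.0]
finger_gap: 85.4
```

```bash
python3 - <<'E'
from h import *
did(3.1,.0684,.0223,.229)
p,d=snapshot("wrist");cv2.imwrite("pics/w3.png",p)
E
```

```text
cmd [449.4 228.1  21.3] 164.62
meas [450.2 227.9  21.7] [1.7999e+02 3.0000e-02 1.6458e+02] t 3.38 F [-0.2  1.   0. ] gap 85.4
```

View pics/w3.png

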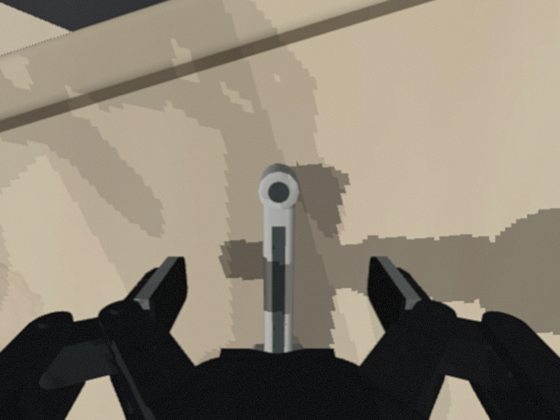

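The handle at column 278 is centred between the pads (185 and 370), so I'm closing.

Emit:
{"name": "jog_arm", "arguments": {"plan": [[[0,0,0],[0,0,0],-1],[[0,0,0],[0,0,0],-1],[[0,0,0],[0,0,0],-1],[[0,0,0],[0,0,0],-1],[[0,0,0],[0,0,0],-1],[[0,0,0],[0,0,0],-1]], "force": 80}}

```text
time: 4.18
tool_pos: [449.7, 228.3, 21.7]
tcp_rot: [180.0, 0.0, 164.6]
ft_force: [-1.8, -0.2, 6.4]
finger_gap: 12.0
```

```bash
python3 - <<'E'
from h import *
did(0,0,0,0)
E
```

```text
cmd [449.4 228.1  21.3] 164.62
meas [449.7 228.3  21.7] [1.7998e+02 2.0000e-02 1.6463e+02] t 4.17 F [-1.8 -0.2  6.4] gap 12.0
```

```bash
python3 -c "
from h import *
print(plan(456.7,-53.8,151,171))
C=cam('scene');P=cloud(C,np.load('pics/scene0.npy'))
m=(P[...,0]>560)&(P[...,0]<760)&(P[...,1]>-10)&(P[...,1]<200);q=P[m];print(np.nanpercentile(q[:,2],[50,90,99]), q[q[:,2]>30][:,0].min())"
```

```text
(-6.4, array([-0.0818, -0.2699, -0.1297]))
[28.51494821 87.03248936 99.09410008] 593.1171808306847
```

Emit:
{"name": "jog_arm", "arguments": {"plan": [[[0,0,0],[0,0,-0.02],-1],[[0,0,0],[0,0,-0.07],-1],[[0,0,0],[0,0,-0.13],-1],[[0,0,0],[0,0,-0.13],-1]]}}

```text
time: 4.68
tool_pos: [452.8, 229.5, 157.1]
tcp_rot: [179.7, 0.5, 164.6]
ft_force: [0.5, -0.1, -1.2]
finger_gap: 12.1
```

```bash
python3 - <<'E'
from h import *
did(0,0,0,-.13)
import pickle
C=cam("wrist");pickle.dump((C,sense()),open("pics/w4.pkl","wb"))
p,d=snapshot("wrist");cv2.imwrite("pics/w4.png",p[130:400,150:410])
p,d=snapshot("side");cv2.imwrite("pics/s4.png",cv2.resize(p[150:350,200:400],None,fx=3,fy=3))
E
```

```text
cmd [449.4 228.1 151.3] 164.62
meas [452.8 229.5 157.1] [179.66   0.46 164.63] t 4.67 F [ 0.5 -0.1 -1.2] gap 12.1
```

View pics/w4.png

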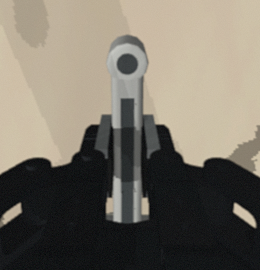

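View pics/s4.png

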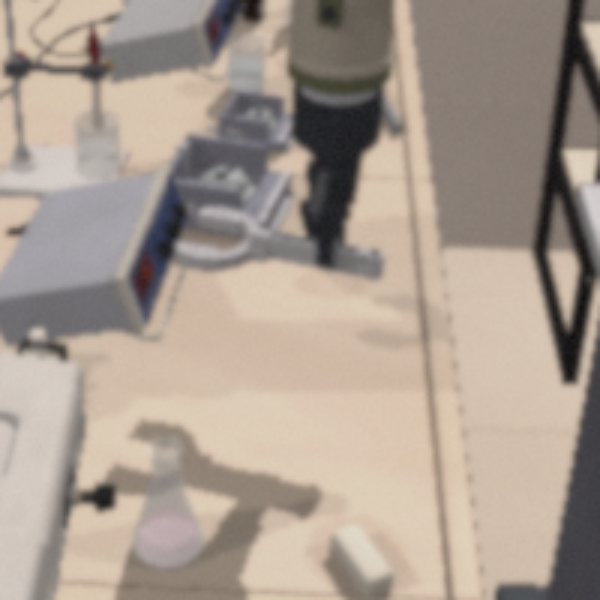

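```bash
python3 - <<'E'
from h import *
import pickle
C,s=pickle.load(open("pics/w4.pkl","rb"))
A=axes(s['tcp_rot'][2]);
# tool frame via camera relative to tcp
for uv in ([278,191],[277,193.3]):
    P=onz(C,[uv],s['tool_pos'][2]+2.3)[0];print(uv,(A@(P-s['tool_pos'])).round(1))
s=sense();print(s['tool_pos'],s['tcp_rot'])
print(plan(456.7,-53.8,151,171))
E
```

```text
[278, 191] [40.2 -0.2 -2.3]
[277, 193.3] [39.3 -0.7 -2.3]
[449.62165332 228.21863122 151.61893906] [1.79962746e+02 4.88182081e-02 1.64625681e+02]
(-6.4, array([-0.0818, -0.2699,  0.0003]))
```

Emit:
{"name": "jog_arm", "arguments": {"plan": [[[0,0,-6.4],[-0.0818,-0.27,0],-1],[[0,0,-6.4],[-0.0818,-0.27,0],-1],[[0,0,-6.4],[-0.0818,-0.27,0],-1],[[0,0,-6.4],[-0.0818,-0.27,0],-1],[[0,0,-6.4],[-0.0818,-0.27,0],-1],[[0,0,-6.4],[-0.0818,-0.27,0.04],-1],[[0,0,-6.4],[-0.0818,-0.27,0.066],-1],[[0,0,-6.4],[-0.0818,-0.27,0.066],-1]]}}

```text
time: 5.78
tool_pos: [452.8, -53.2, 80.9]
tcp_rot: [180.0, -0.5, 171.0]
ft_force: [-0.2, -0.7, -1.7]
finger_gap: 12.3
```

```bash
python3 - <<'E'
from h import *
did(-6.4,-.0818,-.27,.066)
p,d=snapshot("scene");cv2.imwrite("pics/sc5.png",cv2.resize(p[140:300,220:420],None,fx=4,fy=4,interpolation=cv2.INTER_CUBIC))
p,d=snapshot("side");cv2.imwrite("pics/s5.png",cv2.resize(p[150:300,200:400],None,fx=4,fy=4,interpolation=cv2.INTER_CUBIC))
print(sense()['tool_pos'],sense()['tcp_rot'])
E
```

```text
cmd [456.7 -53.9  85.3] 171.02
meas [452.8 -53.2  80.9] [179.96  -0.52 171.  ] t 5.78 F [-0.2 -0.7 -1.7] gap 12.3
[455.86358818 -53.62778436  84.59313951] [ 1.79990610e+02 -1.37826471e-01  1.71031880e+02]
```

View pics/sc5.png

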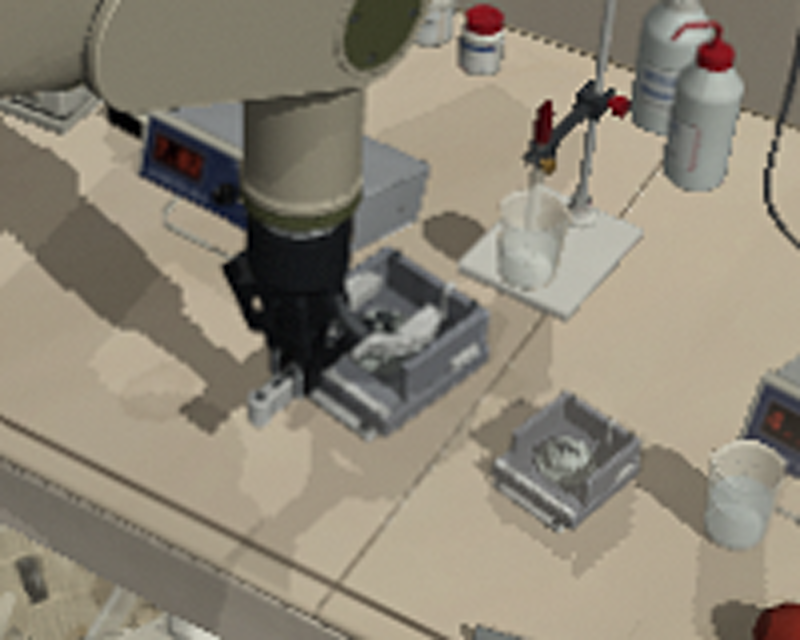

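View pics/s5.png

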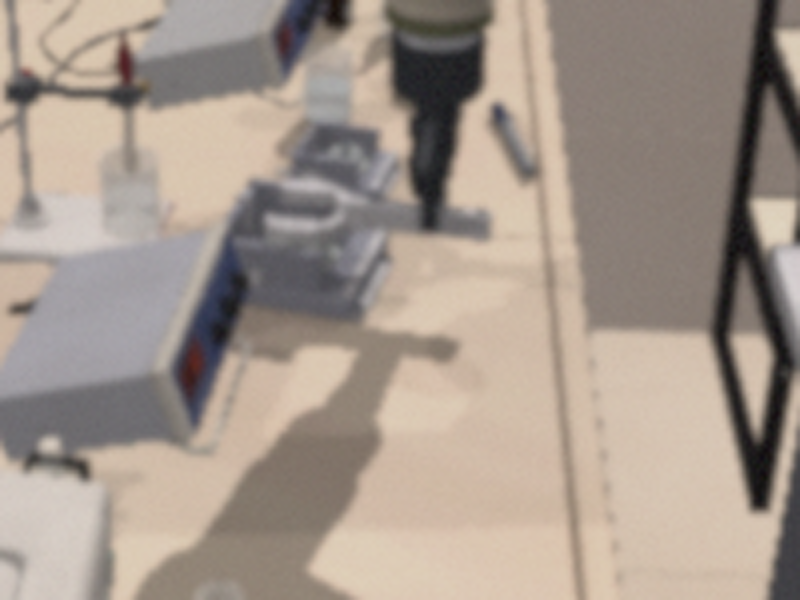

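Emit:
{"name": "jog_arm", "arguments": {"plan": [[[0,0,0],[0,0,0.01],-1],[[0,0,0],[0,0,0.018],-1],[[0,0,0],[0,0,0.026],-1],[[0,0,0],[0,0,0.026],-1]]}}

```text
time: 6.38
tool_pos: [456.0, -53.7, 58.4]
tcp_rot: [180.0, -0.1, 171.0]
ft_force: [-0.4, -0.5, -0.7]
finger_gap: 12.4
```

```bash
python3 - <<'E'
from h import *
did(0,0,0,.026);s=sense();print(s['wrist_torque'])
E
```

```text
cmd [456.7 -53.9  59.3] 171.02
meas [456.  -53.7  58.4] [ 1.8000e+02 -9.0000e-02  1.7103e+02] t 6.38 F [-0.4 -0.5 -0.7] gap 12.4
[0.01386215 0.05590139 0.00278498]
```

Emit:
{"name": "jog_arm", "arguments": {"plan": [[[0,0,0],[0,0,0.004],-1],[[0,0,0],[0,0,0.007],-1],[[0,0,0],[0,0,0.007],-1]]}}

```text
time: 6.75
tool_pos: [456.6, -53.9, 52.1]
tcp_rot: [-180.0, -0.0, 171.0]
ft_force: [-0.5, -0.3, -1.2]
finger_gap: 12.2
```

```bash
python3 - <<'E'
from h import *
did(0,0,0,.007);s=sense();print(s['wrist_torque'])
c=cmdget()
for a in range(165,122,-6):
    r=np.radians(a);print(a,plan(565.3+110*np.cos(r),-71+110*np.sin(r),c['p'][2],a))
E
```

```text
cmd [456.7 -53.9  52.3] 171.02
meas [456.6 -53.9  52.1] [-1.8000e+02 -2.0000e-02  1.7102e+02] t 6.75 F [-0.5 -0.3 -1.2] gap 12.2
[ 0.03993673  0.05324544 -0.01402716]
165 (6.0, array([-0.0005,  0.0116,  0.    ]))
159 (12.0, array([-0.0023,  0.023 ,  0.    ]))
153 (18.0, array([-0.0053,  0.0341,  0.    ]))
147 (24.0, array([-0.0095,  0.0448,  0.    ]))
141 (30.0, array([-0.0147,  0.0551,  0.    ]))
135 (36.0, array([-0.021 ,  0.0647,  0.    ]))
129 (42.0, array([-0.0282,  0.0737,  0.    ]))
123 (48.0, array([-0.0364,  0.0818,  0.    ]))
```

Emit:
{"name": "jog_arm", "arguments": {"plan": [[[0,0,6],[-0.0005,0.0116,0],-1],[[0,0,12],[-0.0023,0.023,0],-1],[[0,0,18],[-0.0053,0.0341,0],-1],[[0,0,24],[-0.0095,0.0448,0],-1],[[0,0,24],[-0.0095,0.0448,0],-1]]}}

```text
time: 7.38
tool_pos: [473.0, -10.6, 52.2]
tcp_rot: [-180.0, -0.0, 147.1]
ft_force: [-1.3, 0.8, -1.0]
finger_gap: 12.3
```

```bash
python3 - <<'E'
from h import *
did(24,-.0095,.0448,0);s=sense();print(s['wrist_torque'])
p,d=snapshot("side");cv2.imwrite("pics/s6.png",cv2.resize(p[150:300,200:400],None,fx=4,fy=4,interpolation=cv2.INTER_CUBIC))
p,d=snapshot("scene");cv2.imwrite("pics/sc6.png",cv2.resize(p[190:280,260:380],None,fx=6,fy=6,interpolation=cv2.INTER_CUBIC))
c=cmdget()
for a in range(141,122,-6):
    r=np.radians(a);print(a,plan(565.3+110*np.cos(r),-71+110*np.sin(r),c['p'][2],a))
E
```

```text
cmd [473.1 -11.1  52.3] 147.02
meas [473.  -10.6  52.2] [-1.7999e+02 -3.0000e-02  1.4712e+02] t 7.38 F [-1.3  0.8 -1. ] gap 12.3
[ 0.23514108  0.2576777  -0.03918671]
141 (6.0, array([-0.0006,  0.0115,  0.    ]))
135 (12.0, array([-0.0024,  0.0229,  0.    ]))
129 (18.0, array([-0.0054,  0.034 ,  0.    ]))
123 (24.0, array([-0.0095,  0.0447,  0.    ]))
```

View pics/s6.png

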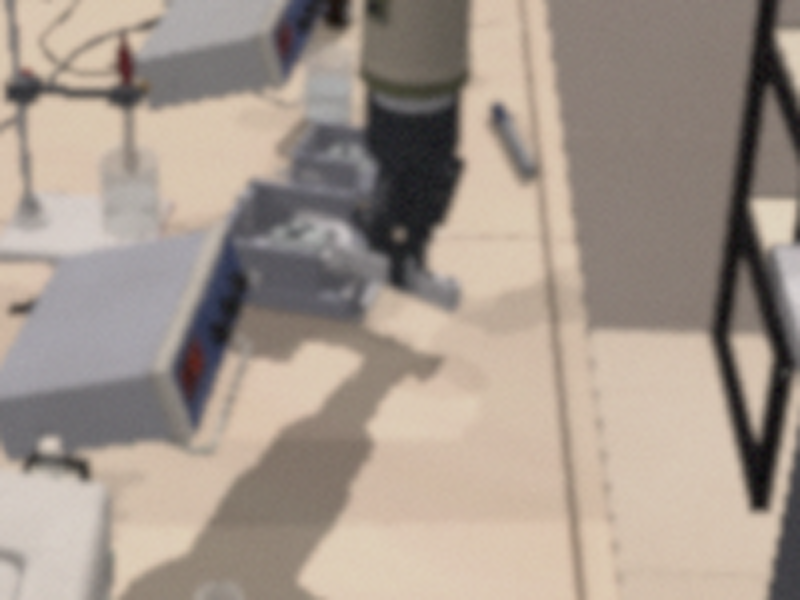

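View pics/sc6.png

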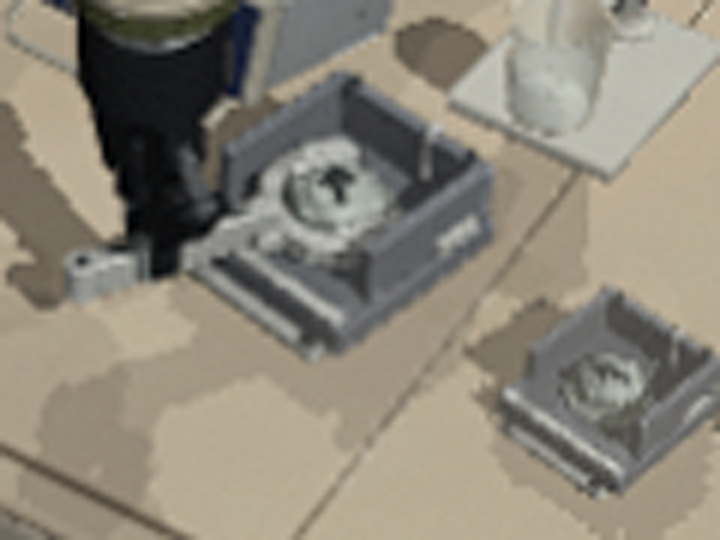

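The wrench is seated and driving with low forces, so I'll finish the stroke.

Emit:
{"name": "jog_arm", "arguments": {"plan": [[[0,0,6],[-0.0006,0.0115,0],-1],[[0,0,12],[-0.0024,0.0229,0],-1],[[0,0,18],[-0.0054,0.034,0],-1],[[0,0,19],[-0.006,0.0358,0],-1],[[0,0,19],[-0.006,0.0358,0],-1],[[0,0,19],[-0.006,0.0358,-0.001],-1]]}}

```text
time: 8.22
tool_pos: [497.0, 15.4, 53.0]
tcp_rot: [-180.0, -0.0, 128.1]
ft_force: [-2.1, 0.7, -3.3]
finger_gap: 12.3
```

```bash
python3 - <<'E'
from h import *
did(19,-.006,.0358,-.001);s=sense();print(s['wrist_torque'])
E
```

```text
cmd [497.6  15.6  53.3] 128.02
meas [497.   15.4  53. ] [-1.7997e+02 -3.0000e-02  1.2811e+02] t 8.22 F [-2.1  0.7 -3.3] gap 12.3
[0.37395318 0.44963685 0.21757878]
```

```bash
python3 - <<'E'
from h import *
def at(a,z,L=110):
    r=np.radians(a);return plan(565.3+L*np.cos(r),-71+L*np.sin(r),z,a)
print(at(132,53.3),at(132,87))
E
```

```text
(-4.0, array([-0.0002, -0.0077, -0.    ])) (-4.0, array([-0.0002, -0.0077, -0.0337]))
```

Emit:
{"name": "jog_arm", "arguments": {"plan": [[[0,0,-4],[-0.0002,-0.0077,0],-1],[[0,0,-4],[-0.0002,-0.0077,0],-1],[[0,0,-4],[-0.0002,-0.0077,-0.01],-1],[[0,0,-4],[-0.0002,-0.0077,-0.025],-1],[[0,0,-4],[-0.0002,-0.0077,-0.035],-1],[[0,0,-4],[-0.0002,-0.0077,-0.035],-1]]}}

```text
time: 8.98
tool_pos: [492.9, 10.7, 90.1]
tcp_rot: [179.9, 0.1, 132.0]
ft_force: [-1.0, 0.3, -0.8]
finger_gap: 12.4
```

```bash
python3 - <<'E'
from h import *
did(-4,-.0002,-.0077,-.035)
def at(a,z,L=110):
    r=np.radians(a);return plan(565.3+L*np.cos(r),-71+L*np.sin(r),z,a)
for a in range(142,200,9): print(a,at(a,88.3))
p,d=snapshot("scene");cv2.imwrite("pics/sc7full.png",p);cv2.imwrite("pics/sc7.png",cv2.resize(p[190:280,260:380],None,fx=6,fy=6,interpolation=cv2.INTER_CUBIC))
E
```

```text
cmd [491.7  10.7  88.3] 132.02
meas [492.9  10.7  90.1] [1.7988e+02 1.3000e-01 1.3202e+02] t 8.97 F [-1.   0.3 -0.8] gap 12.4
142 (-10.0, array([-0.0017, -0.0191, -0.    ]))
151 (-19.0, array([-0.006 , -0.0358, -0.    ]))
160 (-28.0, array([-0.0129, -0.0516, -0.    ]))
169 (-37.0, array([-0.0221, -0.0662, -0.    ]))
178 (-46.0, array([-0.0336, -0.0791, -0.    ]))
187 (-55.0, array([-0.0469, -0.0901, -0.    ]))
196 (-64.0, array([-0.0618, -0.0989, -0.    ]))
```

View pics/sc7.png

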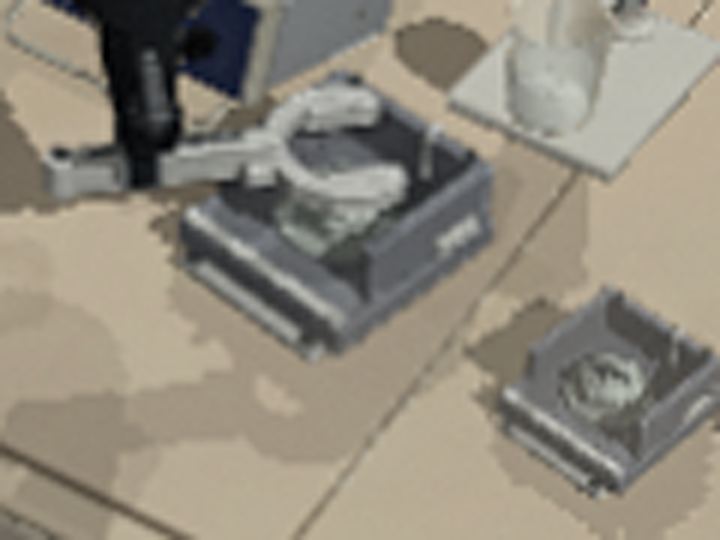

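Emit:
{"name": "jog_arm", "arguments": {"plan": [[[0,0,-10],[-0.0017,-0.0191,0],-1],[[0,0,-19],[-0.006,-0.0358,0],-1],[[0,0,-28],[-0.0129,-0.0516,0],-1],[[0,0,-37],[-0.0221,-0.0662,0],-1],[[0,0,-46],[-0.0336,-0.0791,0],-1],[[0,0,-55],[-0.0469,-0.0901,0],-1],[[0,0,-64],[-0.0618,-0.0989,0],-1],[[0,0,-64],[-0.0618,-0.0989,0],-1]]}}

```text
time: 10.02
tool_pos: [459.3, -102.0, 87.9]
tcp_rot: [180.0, -0.0, -164.1]
ft_force: [0.0, -0.3, -0.9]
finger_gap: 12.5
```

```bash
python3 - <<'E'
from h import *
did(-64,-.0618,-.0989,0)
p,d=snapshot("scene");cv2.imwrite("pics/sc8full.png",p);cv2.imwrite("pics/sc8.png",cv2.resize(p[190:280,260:380],None,fx=6,fy=6,interpolation=cv2.INTER_CUBIC))
E
```

```text
cmd [ 459.6 -101.4   88.3] 196.02
meas [ 459.3 -102.    87.9] [ 1.7999e+02 -4.0000e-02 -1.6409e+02] t 10.03 F [ 0.  -0.3 -0.9] gap 12.5
```

View pics/sc8.png

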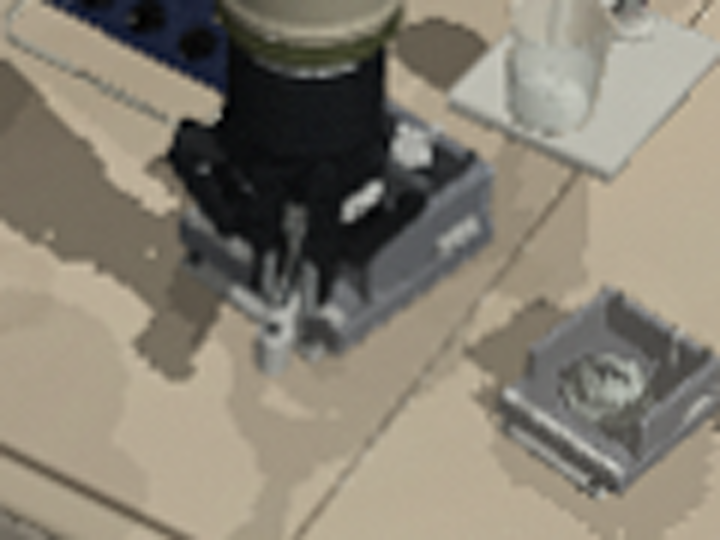

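Emit:
{"name": "jog_arm", "arguments": {"plan": [[[0,0,0],[0,0,0.01],-1],[[0,0,0],[0,0,0.019],-1],[[0,0,0],[0,0,0.025],-1],[[0,0,0],[0,0,0.028],-1],[[0,0,0],[0,0,0.028],-1]]}}

```text
time: 10.7
tool_pos: [459.3, -101.1, 59.9]
tcp_rot: [180.0, -0.0, -164.0]
ft_force: [-1.4, 2.2, -1.2]
finger_gap: 12.3
```

```bash
python3 - <<'E'
from h import *
did(0,0,0,.028);print(sense()['wrist_torque'])
E
```

```text
cmd [ 459.6 -101.4   60.3] 196.02
meas [ 459.3 -101.1   59.9] [ 1.7997e+02 -4.0000e-02 -1.6397e+02] t 10.7 F [-1.4  2.2 -1.2] gap 12.3
[0.12867935 0.2079439  0.1817225 ]
```

Emit:
{"name": "jog_arm", "arguments": {"plan": [[[0,0,0],[0,0,0.004],-1],[[0,0,0],[0,0,0.0075],-1],[[0,0,0],[0,0,0.0075],-1]]}}

```text
time: 11.08
tool_pos: [459.5, -101.3, 52.5]
tcp_rot: [180.0, -0.0, -164.0]
ft_force: [0.4, 1.6, -1.7]
finger_gap: 12.0
```

```bash
python3 - <<'E'
from h import *
did(0,0,0,.0075);print(sense()['wrist_torque'])
def at(a,z,L=110):
    r=np.radians(a);return plan(565.3+L*np.cos(r),-71+L*np.sin(r),z,a)
for a in range(190,140,-6): print(a,at(a,52.8))
E
```

```text
cmd [ 459.6 -101.4   52.8] 196.02
meas [ 459.5 -101.3   52.5] [ 1.7999e+02 -1.0000e-02 -1.6398e+02] t 11.07 F [ 0.4  1.6 -1.7] gap 12.0
[0.30603152 0.14573076 0.19888932]
190 (6.0, array([-0.0006,  0.0115, -0.    ]))
184 (12.0, array([-0.0024,  0.0229, -0.    ]))
178 (18.0, array([-0.0054,  0.034 , -0.    ]))
172 (24.0, array([-0.0095,  0.0448, -0.    ]))
166 (30.0, array([-0.0148,  0.055 , -0.    ]))
160 (36.0, array([-0.021 ,  0.0647, -0.    ]))
154 (42.0, array([-0.0283,  0.0736, -0.    ]))
148 (48.0, array([-0.0364,  0.0818, -0.    ]))
142 (54.0, array([-0.0454,  0.089 , -0.    ]))
```

Emit:
{"name": "jog_arm", "arguments": {"plan": [[[0,0,6],[-0.0006,0.0115,0],-1],[[0,0,12],[-0.0024,0.0229,0],-1],[[0,0,18],[-0.0054,0.034,0],-1],[[0,0,24],[-0.0095,0.0448,0],-1],[[0,0,30],[-0.0148,0.055,0],-1],[[0,0,36],[-0.021,0.0647,0],-1],[[0,0,42],[-0.0283,0.0736,0],-1],[[0,0,42],[-0.0283,0.0736,0],-1]]}}

```text
time: 12.08
tool_pos: [465.7, -22.1, 52.4]
tcp_rot: [-180.0, -0.1, 154.1]
ft_force: [-3.8, 4.1, 0.7]
finger_gap: 12.3
```

```bash
python3 - <<'E'
from h import *
did(42,-.0283,.0736,0);print(sense()['wrist_torque'])
def at(a,z,L=110):
    r=np.radians(a);return plan(565.3+L*np.cos(r),-71+L*np.sin(r),z,a)
for a in range(152,130,-2): print(a,at(a,52.8))
p,d=snapshot("scene");cv2.imwrite("pics/sc9.png",cv2.resize(p[190:280,260:380],None,fx=6,fy=6,interpolation=cv2.INTER_CUBIC))
E
```

```text
cmd [466.4 -22.8  52.8] 154.02
meas [465.7 -22.1  52.4] [-1.7998e+02 -1.2000e-01  1.5408e+02] t 12.07 F [-3.8  4.1  0.7] gap 12.3
[0.52386217 0.66249265 0.07140846]
152 (2.0, array([-0.    ,  0.0039, -0.    ]))
150 (4.0, array([-0.0002,  0.0077, -0.    ]))
148 (6.0, array([-0.0006,  0.0115, -0.    ]))
146 (8.0, array([-0.001 ,  0.0153, -0.    ]))
144 (10.0, array([-0.0017,  0.0191, -0.    ]))
142 (12.0, array([-0.0024,  0.0229, -0.    ]))
140 (14.0, array([-0.0032,  0.0266, -0.    ]))
138 (16.0, array([-0.0042,  0.0303, -0.    ]))
136 (18.0, array([-0.0054,  0.034 , -0.    ]))
134 (20.0, array([-0.0066,  0.0376, -0.    ]))
132 (22.0, array([-0.008 ,  0.0412, -0.    ]))
```

View pics/sc9.png

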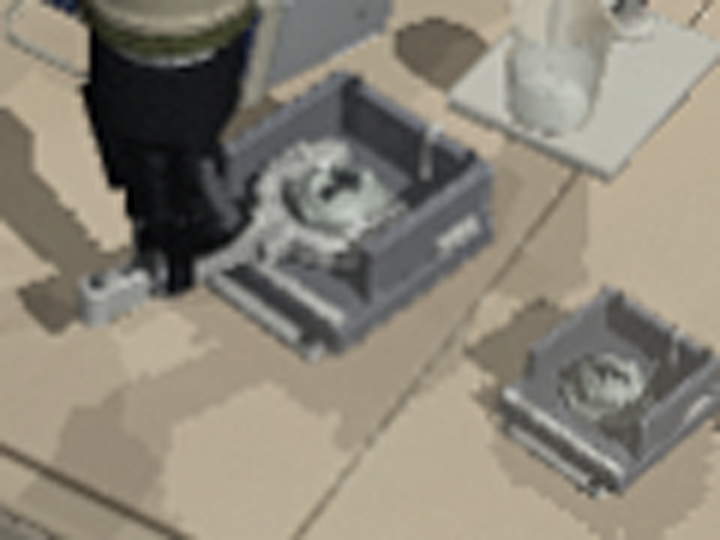

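Emit:
{"name": "jog_arm", "arguments": {"plan": [[[0,0,4],[-0.0002,0.0077,0],-1],[[0,0,8],[-0.001,0.0153,0],-1],[[0,0,10],[-0.0017,0.0191,0],-1],[[0,0,10],[-0.0017,0.0191,0],-1]]}}

```text
time: 12.62
tool_pos: [475.3, -6.2, 52.3]
tcp_rot: [-179.9, -0.1, 144.1]
ft_force: [-4.9, 3.8, -0.3]
finger_gap: 12.7
```

```bash
python3 - <<'E'
from h import *
did(10,-.0017,.0191,0);print(sense()['wrist_torque'])
E
```

```text
cmd [476.3  -6.4  52.8] 144.02
meas [475.3  -6.2  52.3] [-1.7994e+02 -1.3000e-01  1.4414e+02] t 12.62 F [-4.9  3.8 -0.3] gap 12.7
[0.57828715 0.79838221 0.30301457]
```

Still the normal turning force (about 6 N). I'll go on in 1–2° steps until the stop shows.

Emit:
{"name": "jog_arm", "arguments": {"plan": [[[0,0,1.5],[0,0.0029,0],-1],[[0,0,3],[-0.0002,0.0058,0],-1],[[0,0,3],[-0.0002,0.0058,0],-1]]}}

```text
time: 13.0
tool_pos: [478.7, -1.6, 52.2]
tcp_rot: [-179.9, -0.1, 141.1]
ft_force: [-5.9, 2.7, 1.3]
finger_gap: 12.0
```

```bash
python3 - <<'E'
from h import *
did(3,-.0002,.0058,0);print(sense()['wrist_torque'])
p,d=snapshot("scene");cv2.imwrite("pics/sc10f.png",p);cv2.imwrite("pics/sc10.png",cv2.resize(p[200:260,290:350],None,fx=10,fy=10,interpolation=cv2.INTER_CUBIC))
E
```

```text
cmd [479.9  -1.8  52.8] 141.02
meas [478.7  -1.6  52.2] [-1.7994e+02 -1.4000e-01  1.4115e+02] t 13.0 F [-5.9  2.7  1.3] gap 12.0
[0.65370746 0.83633968 0.30868852]
```

View pics/sc10.png

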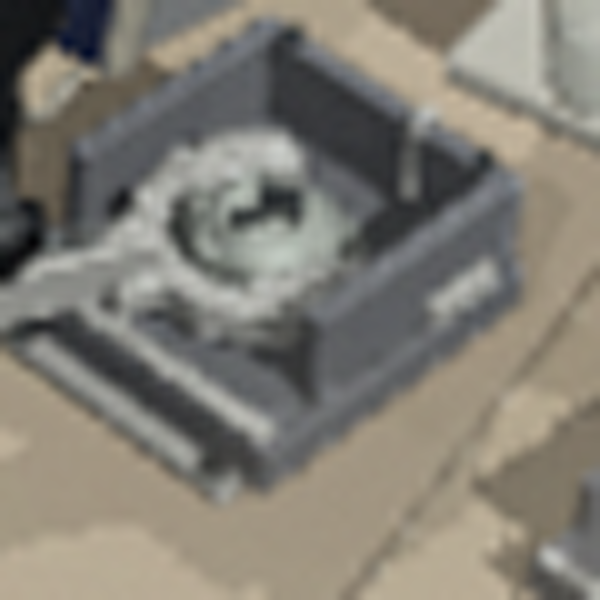

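```bash
python3 - <<'E'
from h import *
C=cam("scene")
A=onz(C,[[290+23.2,200+21.8],[290+30,200+20]],52);dv=A[1]-A[0];print(A.round(1),np.degrees(np.arctan2(dv[1],dv[0])))
def at(a,z,L=110):
    r=np.radians(a);return plan(565.3+L*np.cos(r),-71+L*np.sin(r),z,a)
for a in (139,137,135,133,131,129): print(a,at(a,52.8))
p=cv2.imread("pics/sc10f.png")
a=ortho(C,p,530,630,-120,-30,52,6)
cv2.imwrite("pics/o10.png",a)
E
```

```text
[[550.2 -67.1  52. ]
 [569.  -81.2  52. ]] -36.65826831333143
139 (2.0, array([ 0.    ,  0.0038, -0.    ]))
137 (4.0, array([-0.0002,  0.0076, -0.    ]))
135 (6.0, array([-0.0005,  0.0115, -0.    ]))
133 (8.0, array([-0.001 ,  0.0153, -0.    ]))
131 (10.0, array([-0.0016,  0.0191, -0.    ]))
129 (12.0, array([-0.0023,  0.0228, -0.    ]))
```

View pics/o10.png

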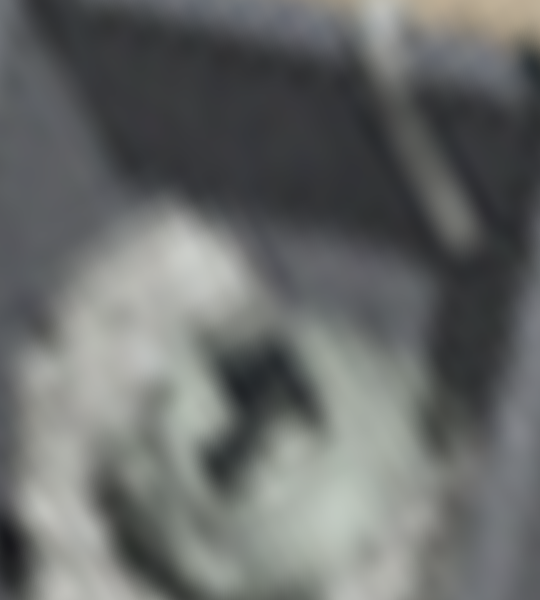

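Emit:
{"name": "jog_arm", "arguments": {"plan": [[[0,0,1],[0,0.0019,0],-1],[[0,0,2],[0,0.0038,0],-1],[[0,0,2],[0,0.0038,0],-1]]}}

```text
time: 13.42
tool_pos: [481.1, 1.3, 52.2]
tcp_rot: [-179.9, -0.1, 139.1]
ft_force: [-6.6, 3.8, 0.8]
finger_gap: 12.0
```

```bash
python3 - <<'E'
from h import *
did(2,0,.0038,0);print(sense()['wrist_torque'])
E
```

```text
cmd [482.3   1.1  52.8] 139.02
meas [481.1   1.3  52.2] [-1.7993e+02 -1.3000e-01  1.3915e+02] t 13.43 F [-6.6  3.8  0.8] gap 12.0
[0.62084456 0.83433148 0.32485978]
```

Emit:
{"name": "jog_arm", "arguments": {"plan": [[[0,0,1],[0.0005,0.0019,0],-1],[[0,0,2],[0.001,0.0038,0],-1],[[0,0,3],[0.001,0.0057,0],-1],[[0,0,3],[0.001,0.0057,0],-1]]}}

```text
time: 13.92
tool_pos: [485.3, 5.6, 52.7]
tcp_rot: [-180.0, 0.0, 136.0]
ft_force: [-2.2, -3.5, -3.2]
finger_gap: 12.4
```

```bash
python3 - <<'E'
from h import *
did(3,.001,.0057,0);print(sense()['wrist_torque'])
E
```

```text
cmd [485.3   6.1  52.8] 136.02
meas [485.3   5.6  52.7] [-1.7996e+02  3.0000e-02  1.3603e+02] t 13.93 F [-2.2 -3.5 -3.2] gap 12.4
[-0.46465585  0.52046722  0.34854408]
```

Emit:
{"name": "jog_arm", "arguments": {"plan": [[[0,0,1],[0,0.0019,0],-1],[[0,0,2],[0,0.0038,0],-1],[[0,0,2],[0,0.0038,0],-1]]}}

```text
time: 14.3
tool_pos: [488.2, 7.7, 52.8]
tcp_rot: [-179.9, 0.1, 134.0]
ft_force: [-0.9, -8.2, -4.3]
finger_gap: 12.1
```

```bash
python3 - <<'E'
from h import *
did(2,0,.0038,0);s=sense();print(s['wrist_torque'])
t=np.radians(s['tcp_rot'][2]);F=s['ft_force'];print('radial',F[0]*np.cos(t)+F[1]*np.sin(t),'tang',F[0]*np.sin(t)-F[1]*np.cos(t))
p,d=snapshot("scene");C=cam("scene")
cv2.imwrite("pics/sc11.png",cv2.resize(p[200:260,290:350],None,fx=10,fy=10,interpolation=cv2.INTER_CUBIC))
E
```

```text
cmd [487.9   8.8  52.8] 134.02
meas [488.2   7.7  52.8] [-1.7994e+02  9.0000e-02  1.3402e+02] t 14.3 F [-0.9 -8.2 -4.3] gap 12.1
[-1.1015181   0.41662581  0.52727434]
radial -5.261700989739756 tang -6.287247258032593
```

View pics/sc11.png

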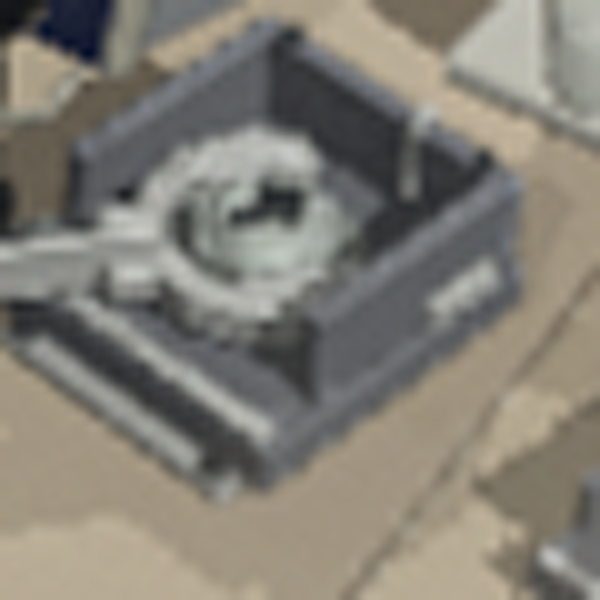

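Torque has risen to about 1.2 N m against 0.5 while turning, so the nut looks to be on its stop. I'll back off, lift, and check with the wrist camera.

```bash
python3 - <<'E'
from h import *
def at(a,z,L=110):
    r=np.radians(a);return plan(565.3+L*np.cos(r),-71+L*np.sin(r),z,a)
print(at(139,52.8),at(143,52.8),at(143,90))
E
```

```text
(-5.0, array([-0.0016, -0.0094, -0.    ])) (-9.0, array([-0.0025, -0.017 , -0.    ])) (-9.0, array([-0.0025, -0.017 , -0.0372]))
```

Emit:
{"name": "jog_arm", "arguments": {"plan": [[[0,0,-5],[-0.0016,-0.0094,0],-1],[[0,0,-9],[-0.0025,-0.017,0],-1],[[0,0,-9],[-0.0025,-0.017,0],-1],[[0,0,-9],[-0.0025,-0.017,-0.008],-1],[[0,0,-9],[-0.0025,-0.017,-0.022],-1],[[0,0,-9],[-0.0025,-0.017,-0.05],-1],[[0,0,-9],[-0.0025,-0.017,-0.11],-1],[[0,0,-9],[-0.0025,-0.017,-0.11],-1]]}}

```text
time: 15.35
tool_pos: [481.6, -5.1, 170.1]
tcp_rot: [179.7, 0.6, 143.0]
ft_force: [1.3, -0.2, -0.9]
finger_gap: 12.6
```

```bash
python3 - <<'E'
from h import *
did(-9,-.0025,-.017,-.11)
print(plan(449,160,200,164.6))
E
```

```text
cmd [477.4  -4.8 162.8] 143.02
meas [481.6  -5.1 170.1] [179.66   0.58 143.  ] t 15.35 F [ 1.3 -0.2 -0.9] gap 12.6
(-21.6, array([ 0.1218,  0.1145, -0.0372]))
```

Emit:
{"name": "jog_arm", "arguments": {"plan": [[[0,0,-10],[0.04,0.038,-0.02],-1],[[0,0,-20],[0.08,0.08,-0.037],-1],[[0,0,-21.6],[0.122,0.1145,-0.037],-1],[[0,0,-21.6],[0.122,0.1145,-0.037],-1],[[0,0,-21.6],[0.122,0.1145,-0.037],-1]]}}

```text
time: 15.98
tool_pos: [448.7, 160.1, 199.8]
tcp_rot: [-180.0, 0.0, 164.7]
ft_force: [0.3, -0.5, -2.2]
finger_gap: 12.2
```

```bash
python3 - <<'E'
from h import *
import pickle
did(-21.6,.122,.1145,-.037)
C=cam("wrist");pickle.dump(C,open("pics/w12.pkl","wb"))
p,d=snapshot("wrist");cv2.imwrite("pics/w12.png",p)
cv2.imwrite("pics/o12.png",ortho(C,p,500,640,-140,-10,52,4))
E
```

```text
cmd [448.8 160.1 199.8] 164.62
meas [448.7 160.1 199.8] [-179.97    0.    164.66] t 15.97 F [ 0.3 -0.5 -2.2] gap 12.2
```

View pics/w12.png

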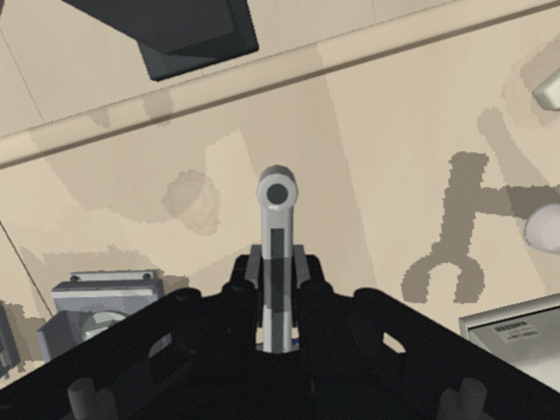

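View pics/o12.png

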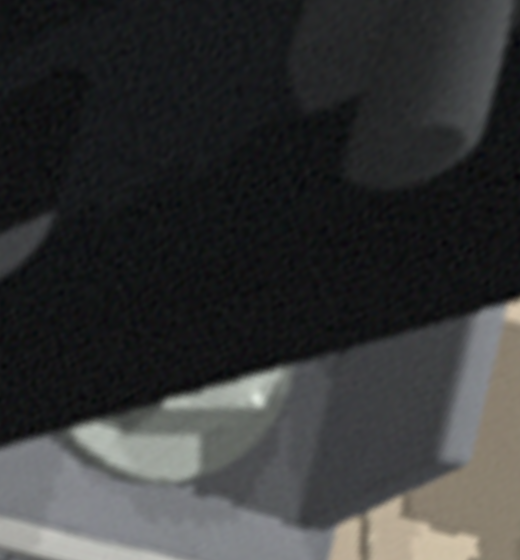

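```bash
python3 -c "
from h import *
print(plan(575,90,260,184.6))"
```

```text
(-20.0, array([-0.1402, -0.0341, -0.0602]))
```

Emit:
{"name": "jog_arm", "arguments": {"plan": [[[0,0,-10],[-0.05,-0.012,-0.03],-1],[[0,0,-20],[-0.1,-0.024,-0.06],-1],[[0,0,-20],[-0.14,-0.034,-0.06],-1],[[0,0,-20],[-0.14,-0.034,-0.06],-1],[[0,0,-20],[-0.14,-0.034,-0.06],-1]]}}

```text
time: 16.65
tool_pos: [574.5, 88.9, 259.0]
tcp_rot: [180.0, -0.1, -175.5]
ft_force: [-1.2, 0.4, -0.6]
finger_gap: 12.0
```

```bash
python3 - <<'E'
from h import *
import pickle
did(-20,-.14,-.034,-.06)
C=cam("wrist");pickle.dump(C,open("pics/w13.pkl","wb"))
p,d=snapshot("wrist");cv2.imwrite("pics/w13.png",p)
cv2.imwrite("pics/o13.png",ortho(C,p,500,640,-140,-10,52,4))
E
```

```text
cmd [574.8  90.2 259.8] 184.62
meas [574.5  88.9 259. ] [ 1.7999e+02 -1.0000e-01 -1.7552e+02] t 16.65 F [-1.2  0.4 -0.6] gap 12.0
```

View pics/o13.png

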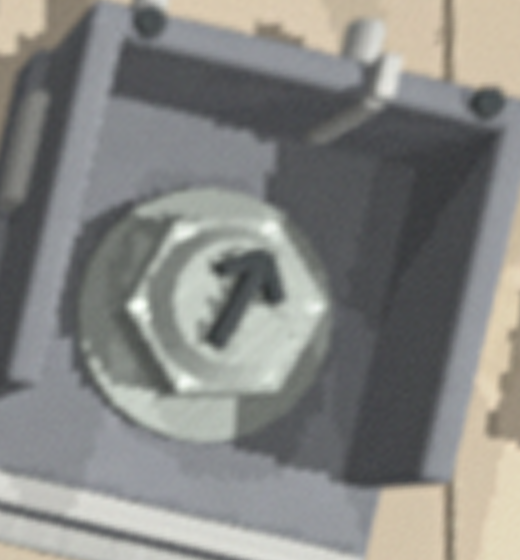

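The arrow in the rectified view runs (213,345)→(265,250), about −29°. The ridge bearing is about −29°, so the nut is home. Next I put the wrench back where it first lay.

```bash
python3 -c "
from h import *
print(plan(449.4,228.1,100,164.6),plan(449.4,228.1,22,164.6))"
```

```text
(20.0, array([0.1139, 0.1476, 0.1598])) (20.0, array([0.1139, 0.1476, 0.2378]))
```

Emit:
{"name": "jog_arm", "arguments": {"plan": [[[0,0,10],[0.06,0.06,0],-1],[[0,0,20],[0.09,0.11,0.03],-1],[[0,0,20],[0.114,0.1475,0.08],-1],[[0,0,20],[0.114,0.1475,0.14],-1],[[0,0,20],[0.114,0.1475,0.19],-1],[[0,0,20],[0.114,0.1475,0.22],-1],[[0,0,20],[0.114,0.1475,0.232],-1],[[0,0,20],[0.114,0.1475,0.2375],-1],[[0,0,20],[0.114,0.1475,0.2375],-1],[[0,0,20],[0.114,0.1475,0.2375],-1]]}}

```text
time: 17.95
tool_pos: [450.7, 228.4, 24.0]
tcp_rot: [179.9, 0.1, 164.6]
ft_force: [-0.3, 0.7, -0.3]
finger_gap: 11.8
```

```bash
python3 -c "
from h import *
did(20,.114,.1475,.2375);print(sense()['wrist_torque'])"
```

```text
cmd [449.3 228.   22.3] 164.62
meas [450.7 228.4  24. ] [1.7990e+02 1.3000e-01 1.6461e+02] t 17.95 F [-0.3  0.7 -0.3] gap 11.8
[ 0.00065043  0.02927652 -0.02243165]
```

Emit:
{"name": "jog_arm", "arguments": {"plan": [[[0,0,0],[0,0,0.001],-1],[[0,0,0],[0,0,0.001],-1],[[0,0,0],[0,0,0.001],1],[[0,0,0],[0,0,0.001],1],[[0,0,0],[0,0,0.001],1],[[0,0,0],[0,0,0.001],1],[[0,0,0],[0,0,0.001],1]]}}

```text
time: 18.82
tool_pos: [449.3, 228.0, 21.3]
tcp_rot: [-180.0, -0.0, 164.6]
ft_force: [-0.5, -0.5, -0.6]
finger_gap: 85.4
```

Emit:
{"name": "jog_arm", "arguments": {"plan": [[[0,0,0],[0,0,-0.02],1],[[0,0,0],[0,0,-0.06],1],[[0,0,0],[0,0,-0.12],1],[[0,0,0],[0,0,-0.18],1],[[0,0,0],[-0.06,0,-0.23],1],[[0,0,0],[-0.07,0,-0.23],1],[[0,0,0],[-0.07,0,-0.23],1]]}}

```text
time: 19.7
tool_pos: [518.3, 209.0, 252.4]
tcp_rot: [179.9, 0.1, 164.5]
ft_force: [-1.6, 0.5, 0.4]
finger_gap: 85.5
```

```bash
python3 - <<'E'
from h import *
did(0,-.07,0,-.229)
C=cam("wrist")
p,d=snapshot("wrist");cv2.imwrite("pics/w14.png",p);P=cloud(C,d)
print('handle/tops z', [P[v,u].round(1) for v,u in ((100,0),)])
p,d=snapshot("side");cv2.imwrite("pics/s14.png",p)
E
```

```text
cmd [516.8 209.4 251.3] 164.62
meas [518.3 209.  252.4] [1.7994e+02 1.1000e-01 1.6454e+02] t 19.7 F [-1.6  0.5  0.4] gap 85.5
handle/tops z [array([346.5, -81.1,  -0.8])]
```

View pics/w14.png

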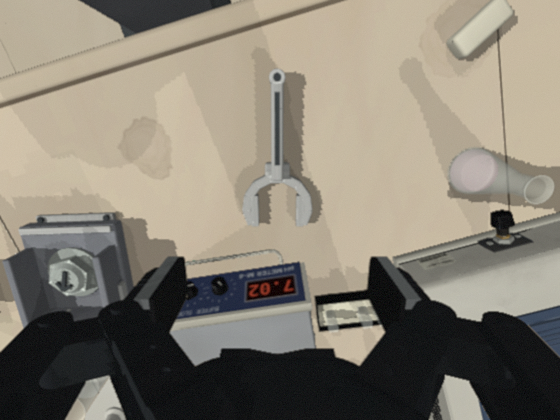

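View pics/s14.png

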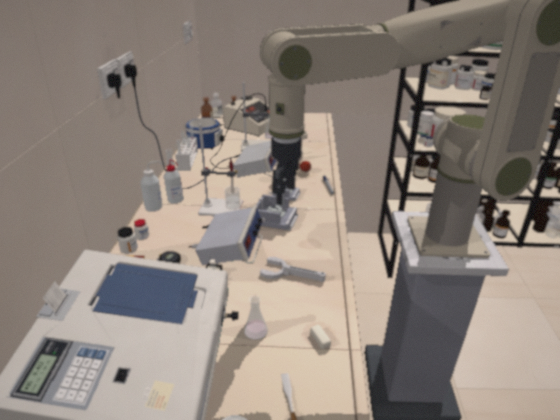

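The wrench lies flat at (278,150) in the wrist view and the flask is standing at (470,172). I'll make one last view straight over the block to confirm the nut.

```bash
python3 -c "
from h import *
print(plan(572.5,-87.6,250.3,167.7))"
```

```text
(-3.1, array([-0.1325, -0.2716,  0.001 ]))
```

Emit:
{"name": "jog_arm", "arguments": {"plan": [[[0,0,-3],[0.026,-0.301,0],1],[[0,0,-3],[0.026,-0.301,0],1],[[0,0,-3],[0.026,-0.301,0],1],[[0,0,-3],[0.026,-0.301,0],1],[[0,0,-3],[0.026,-0.301,0],1],[[0,0,-3],[0.026,-0.301,0],1],[[0,0,-3],[0.026,-0.301,0],1],[[0,0,-3],[0.026,-0.301,0],1]]}}

```text
time: 20.8
tool_pos: [411.9, -72.6, 250.8]
tcp_rot: [180.0, -0.0, 167.7]
ft_force: [0.6, 0.6, -0.6]
finger_gap: 85.3
```

```bash
python3 - <<'E'
from h import *
did(-3,.026,-.301,0)
C=cam("wrist")
p,d=snapshot("wrist");cv2.imwrite("pics/w15.png",p)
cv2.imwrite("pics/o15.png",ortho(C,p,500,640,-140,-10,52,4))
cv2.imwrite("pics/o15b.png",ortho(C,p,500,640,-140,-10,66,4))
Cs=cam("scene");p,d=snapshot("scene");cv2.imwrite("pics/sc15.png",p);P=cloud(Cs,d)
# wrench heights along handle line & head
for L,lab in ((20,'h'),(60,'h'),(110,'h')):
    pass
q=np.array([[449.4,228.1,24],[490,216.9,24],[420,236,24]])
for u,v in proj(Cs,q).round().astype(int): print(P[v,u].round(1))
E
```

```text
cmd [411.9 -73.9 251.3] 167.62
meas [411.9 -72.6 250.8] [ 1.7998e+02 -5.0000e-02  1.6774e+02] t 20.8 F [ 0.6  0.6 -0.6] gap 85.3
[452.5 229.1  22.7]
[490.3 216.   23. ]
[418.6 236.   23. ]
```

View pics/o15.png

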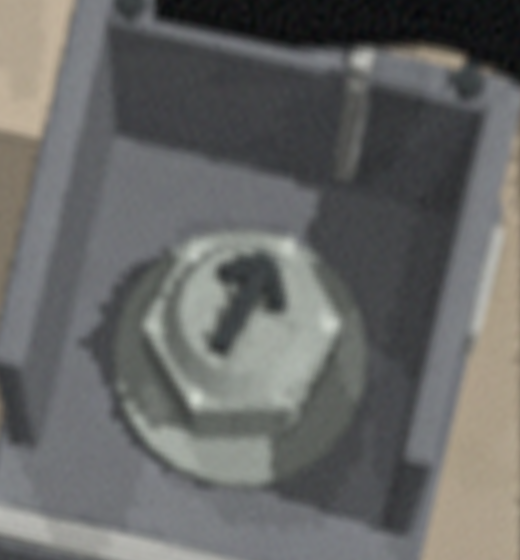

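View pics/sc15.png

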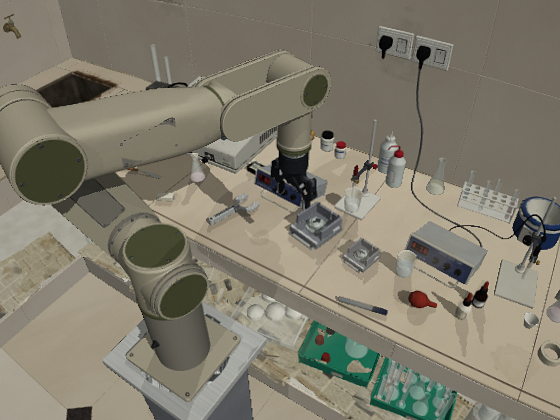

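```bash
python3 -c "
from h import *
print(hand_in());print(sense()['time'])"
```

```text
the job is handed in; nothing more can be done
None
the job is handed in; nothing more can be done
```

The nut is home, as far as my checks can tell, and I've handed the job in at about 21 s of the 62 s allowed. `hand_in` gave no verdict.

**What I did:** I gripped the wrench and turned the nut clockwise in two strokes, lifting the wrench off and reseating it one hexagon corner (60°) back in between. I then laid the wrench down where it started, about 300 mm from the block.

**Last checks:**
- **Nut:** the arrow moved from about +51° to about −29/−30° (world). I measured the ridge at −28 to −31°, so they agree within about 2°.
- **Stop:** turning torque was about 0.5 N m during the strokes and rose to about 1.2 N m at the end, which fits the hard stop.
- **Wrench:** it lies flat and right way up, with the handle top measured at about 23 mm all along (24 mm expected).
- **Beaker and flask:** both were upright and looked unmoved in the last picture. I judged this by eye and did not measure it.

**What went wrong:**
- I sent the final viewing move before I had its calculated numbers. It stopped about 160 mm short of the intended viewpoint, touched nothing, and still showed the nut clearly.
- One earlier check picture did not show the arrow because the gripper was in the way, so I took it again from another spot.
- Near the end of the second stroke the wrench pressed along its handle with about 7.5 N, a sign that my nut centre was off by about 1 mm. I corrected for it.

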